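# Close the lock case and hold the inspection mirror on its seal mark

### The job

Close the grey clamshell case so its two halves meet edge to edge, then turn the spring-loaded inspection mirror by its red knob until the blue bench camera would see the case's yellow seal mark in the middle of the mirror. The mirror springs back if released, so finish while still holding it at that angle with the fingers, with the case still shut. Leave the padlock, oil bottle and screwdriver where they are.

Things in the scene. Friction and masses are not known exactly. Their poses are not given: they have to be found in the camera images.
- lid (a joint): Hinge of the upper half of the grey clamshell case, rad: 0 = shut edge to edge, grows as it opens (starts 0.6 to 1.15, limit 1.6). Friction (about 0.22 N m) keeps it where it is left; 2 to 5 N near its free edge moves it. It has no latch.
- case_hinge (a point): Middle of the case's hinge line, on the fixed lower half at seam height, 40 mm above the bench. x axis along the hinge (case length 150 mm), y axis level from the hinge to the free (opening) side (depth 110 mm), z up. The lower half is fixed to the bench, 40 mm high; the upper half is a shell 28 mm high and 110 mm deep with a flat top, so the shut case is 68 mm high. Opening turns the upper half about +x (free edge rises).
- lid_edge (a point): Middle of the top outer edge of the upper half's free side: 110 mm from the hinge along y and 28 mm above the seam plane in the upper half's own frame; moves with it.
- marker (a point): Centre of the yellow seal mark, a disc of 22 mm diameter on the free-side wall of the upper half, half-way along its length, between two steel latch plates; moves with it. With the case shut it stands 54 mm above the bench, 112 mm from the hinge line, and faces the mirror station.
- mirror (a joint): Swivel of the inspection mirror about a vertical axis, rad: 0 = glass squarely faces the camera (sprung rest), grows clockwise seen from above, stop at 1.4. Spring 0.08 N m per rad returns it to 0 when released. The needed value is between about 0.3 and 1.15.
- knob_grip (a point): Grip point of the mirror's red knob, 118 mm above the bench on the swivel axis; turns with the mirror. Knob: upright bar 14 mm thick (along its x axis), 44 mm long (along its y axis, in line with the glass), from 100 to 132 mm above the bench, above the black-framed glass (66 mm wide, 26 to 90 mm above the bench). Its x axis is the direction in which the glass faces, z up.
- camera_lens (a point): Front of the lens of the blue bench camera (40 mm cube), 55 mm above the bench, 124 mm from the mirror's swivel axis on the same fixed dark steel rail; it looks straight at the swivel axis. Camera body ends 186 mm from the axis, 75 mm high.
- sightline (a point): The camera's reflected line of sight: origin on the mirror's swivel axis, on the glass, 55 mm above the bench; x axis points along the line from the glass outward, level; z up. It turns by twice the mirror's angle (at 0 it points back at the lens): the mark is seen in the middle of the mirror when this x axis points at it, i.e. when the glass faces half-way between lens and mark.
- padlock_mid (a point): Middle of the brass padlock's body, 22 x 42 x 38 mm, loose, standing on the bench; 68 mm high with shackle. Bystander.
- oil_mid (a point): Middle of the small oil bottle, 40 mm diameter, 85 mm high, loose, upright. Bystander.
- driver_grip (a point): Handle of a 140 mm screwdriver lying on the bench. Bystander.
There are look-alikes about, which are no part of the job. Of the things that look like the part that bears lid, the middle-sized one is meant.

How it is judged:
On the way, in this order (a step that is already met when the one before it is completed fails the run):
1. the case is shut edge to edge (value of joint lid below 0.03 rad), for 0.2 s.
2. the mirror is turned so that the camera sees the seal mark in its middle, case still shut (value of joint lid below 0.03 rad and y of marker in the frame of sightline between -0.025 and 0.025 m and z of marker in the frame of sightline between -0.02 and 0.02 m and x of marker in the frame of sightline above 0.1 m), for 0.3 s.
At the end, for the whole second after the job is handed in: The case is shut (hinge under 0.03 rad); the camera's reflected line of sight passes within 25 mm sideways and 20 mm in height of the seal mark's centre; the mirror is still (under 0.1 rad/s) and the fingers are touching it with over 0.5 N, holding it against its spring (all of step 2 and contact force between the fingers and mirror above 0.5 N and velocity of joint mirror between -0.1 and 0.1 rad/s); the arm keeps its last pose, push and grip.
It fails at once if a bystander is moved more than 30 mm (distance of any of padlock_mid, oil_mid, driver_grip from where it was at the start of the episode above 0.03 m).
It also fails if it takes over 48 s, if anything falls off the work surface, if the arm or the gripper's body presses on something with over 40 N, if the wrist force passes 120 N, or if a joint passes its speed limit or range.

### The arm

A 6-joint arm with a two-finger parallel gripper is mounted at the origin on the work surface. World frame = base frame: x ahead of the robot, y to its left, z up, the work surface at z = 0. Lengths are in m, angles in rad, forces in N, time in s.
With the tool pointing down it reaches from about 0.275 to 0.825 m from the base axis. Payload 4.9 kg.
Tool frame: the origin (TCP) lies midway between the tips of the shut fingers; the grasp point (between the pads) lies 19 mm behind it (grip_point_offset is the distance from the TCP to the grasp point, in m); z points along the fingers, x is the direction in which the jaws open and shut, and the axes are right-handed (so a half turn about z gives the same grasp; the last joint's range is limited). The gripper opens to 85 mm and grips with 20 to 120 N. Pads are 22 mm wide; open, the fingers measure 114 mm over their backs; the gripper's body (76 mm by 85 mm) begins 54 mm behind the grasp point. The pads swing forward as they close: fully open they stand 13 mm farther back than shut.
Start: joints at [1.192, 0.326, -0.193, 1.052, 0, 1.437], TCP at [0.133, 0.534, 0.231] pointing down, gripper open.
Joint ranges: [-2.65, 2.65], [-0.97, 1.79], [-1.3, 1.35], [-1.93, 2.1], [-1.47, 1.37], [-3.14, 3.14]. Speed limits (rad/s): [2.57, 2.57, 3.14, 3.14, 3.14, 3.14].

### API

Orientations are given as a rotation vector (axis times angle).
In Python, from cell import * gives the robot as it stands. Calls block until the motion is done:
- movep(position, orientation): joint-space move of the TCP to a pose.
- move_l(position, velocity=0.15, rot=None, until_force=None): straight line of the TCP; rot=None keeps the orientation; velocity is the mean speed in m/s. With until_force (N) it stops when the force on the tool has changed by that much, and returns True; else False.
- set_joints(angles): joint-space move.
- let_go() and grab(newtons=None): open the fingers fully, or close them until they stop; newtons is the grip in N (None keeps the last).
- sleep(seconds).
- ik(position, orientation): joint angles nearest the present ones, or None.
- get_state(): the state.
- grab_frame(name): name is "scene" or "side" or "wrist"; returns a dict with "img" (480x640x3 uint8, red, green, blue), "fx", "fy", "cx", "cy" (pixels), "k1" (the pictures are not rectified: a ray, as slopes to the right and down, at radius r is drawn at 1 + k1 r^2 times it, then the intrinsics apply), "cam_to_world" (4x4, takes a point from camera to world coordinates); the wrist camera has in their place "T_tool_cam" (4x4, takes a point from camera to tool coordinates, whose origin is the TCP and whose axes are the tool frame's). Camera axes: x right, y down, z forward; pixel columns grow to the right and rows downward; lengths in m; the calibration is good to about 2 mm. A picture is of the moment at which its call begins: read the wrist's pose just before it. There is no depth.
A pose or a line that the arm cannot do raises MotionError and nothing moves.
- sign_off(): hands the job in, once; it reports no verdict.
Trained networks look in the newest picture that a camera, given by its name, has taken for a name from the list of things; names that differ only in an ending like _2 or _b are one class to them, and where a whole thing is asked for, a point or a joint stands for the part that bears it (a point fixed in the world has none). Each returns a list of dicts, best first, with "score" (0 to 1); they miss things now and then, are a little off and sometimes report something else, mostly with a low value. They report only what shows in the picture. A call takes as long as a camera call. They do not tell look-alikes from the thing itself.
- spot_in(camera, name): "centre" ([column, row] in pixels, amid what is visible of it).
- silhouettes(camera, name): "mask" (480x640 bool, what is visible of it) and "centre" ([column, row] in pixels, amid what is visible of it).
- tip_of(camera, name): "centre" ([column, row] in pixels: a listed point, or the origin of a listed thing).
The state is a dict: "clock": time; "q": joint angles; "joint_velocities": joint speeds; "tau": joint torques, N m; "position": TCP position; "eef_rot": TCP orientation; "contact_force": force on the tool from outside, world axes, zero at the start; "wrist_torque": the same for the moment, N m; "finger_gap": opening from 0.0 (shut) to 1.0 (fully open).
Only numpy, scipy, OpenCV 4.12 (cv2) and the standard library are available. Lean on these libraries where they do the work, as an engineer would, in place of code of your own. Each camera call takes 0.05 s, during which the arm holds its last target. There are 200 camera calls.

## Working session

There is one attempt and no reset: what is moved stays moved. The work goes in short steps, each a Python script; the robot and the scene stay as the last script left them, time stands still between calls to the robot, and variables do not carry over. Pictures are saved under pics/ and viewed, about 8 in all and at most 12, crops included, and the job is handed in when it is done.

```bash
ls; mkdir -p pics; cat > h.py <<'E'
from cell import *
import numpy as np, cv2
def ray(f,px,T=None):
    T=f["cam_to_world"] if T is None else T
    T=np.array(T)
    K=np.array([[f["fx"],0,f["cx"]],[0,f["fy"],f["cy"]],[0,0,1]])
    u=cv2.undistortPoints(np.array([[px]],float),K,np.array([f["k1"],0,0,0,0.]))[0,0]
    d=T[:3,:3]@[u[0],u[1],1]
    return T[:3,3],d
def onz(f,px,z,T=None):
    o,d=ray(f,px,T); return o+d*(z-o[2])/d[2]
def proj(f,P,T=None):
    T=np.array(f["cam_to_world"] if T is None else T); p=T[:3,:3].T@(np.array(P)-T[:3,3]); s=p[:2]/p[2]; s=s*(1+f["k1"]*(s@s))
    return [f["fx"]*s[0]+f["cx"],f["fy"]*s[1]+f["cy"]]
def tri(*r):
    A=0;b=0
    for o,d in r:
        d=d/np.linalg.norm(d);M=np.eye(3)-np.outer(d,d);A=A+M;b=b+M@o
    return np.linalg.solve(A,b)
def save(img,n): cv2.imwrite("pics/"+n,cv2.cvtColor(np.ascontiguousarray(img),cv2.COLOR_RGB2BGR))
E
python3 - <<'E'
from h import *
np.set_printoptions(precision=3,suppress=True)
s=get_state();print(s["clock"],s["eef_rot"])
for c in ["scene","side"]:
    f=grab_frame(c);save(f["img"],c+"0.png");print(c,np.array(f["cam_to_world"]).round(3).tolist(),f["fx"],f["k1"])
    for n in ["lid","mirror","padlock_mid","oil_mid","driver_grip"]:
        print(n,[(np.round(d["centre"]).tolist(),round(d["score"],2)) for d in spot_in(c,n)])
    for n in ["case_hinge","lid_edge","marker","knob_grip","camera_lens"]:
        print("tip",n,[(np.round(d["centre"],1).tolist(),round(d["score"],2)) for d in tip_of(c,n)])
E
```

```text
pics
0.0 [ 2.475  1.933 -0.002]
scene [[-0.53, 0.677, -0.511, 1.152], [0.848, 0.416, -0.327, 0.365], [-0.009, -0.606, -0.795, 1.02], [0.0, 0.0, 0.0, 1.0]] 435.09913284190714 -0.01236596686357451
lid [([239.0, 161.0], 0.8), ([280.0, 192.0], 0.77), ([343.0, 245.0], 0.65)]
mirror [([408.0, 262.0], 0.87)]
padlock_mid [([213.0, 254.0], 0.73)]
oil_mid [([482.0, 298.0], 0.89), ([279.0, 192.0], 0.5), ([408.0, 262.0], 0.2)]
driver_grip [([262.0, 305.0], 0.54)]
tip case_hinge [([282.0, 203.0], 0.8), ([220.2, 149.5], 0.73), ([331.0, 244.8], 0.72), ([263.0, 304.2], 0.67)]
tip lid_edge [([357.7, 247.8], 0.75), ([284.5, 177.9], 0.65), ([255.1, 164.7], 0.58)]
tip marker [([254.7, 171.7], 0.84), ([354.8, 252.2], 0.84), ([289.5, 186.5], 0.61)]
tip knob_grip [([412.2, 251.1], 0.68)]
tip camera_lens [([390.3, 301.3], 0.91)]
side [[0.945, -0.149, 0.292, 0.171], [-0.327, -0.47, 0.82, -1.102], [0.015, -0.87, -0.493, 0.782], [0.0, 0.0, 0.0, 1.0]] 570.7385333858579 0.010745953944262697
lid [([308.0, 297.0], 0.87), ([313.0, 392.0], 0.65), ([292.0, 262.0], 0.59), ([264.0, 214.0], 0.48)]
mirror [([263.0, 215.0], 0.76)]
padlock_mid [([430.0, 324.0], 0.73), ([310.0, 296.0], 0.62)]
oil_mid [([241.0, 201.0], 0.73), ([264.0, 217.0], 0.22)]
driver_grip [([410.0, 275.0], 0.73)]
tip case_hinge [([312.5, 322.1], 0.95), ([300.1, 271.8], 0.93), ([320.4, 431.9], 0.87)]
tip lid_edge [([307.1, 270.8], 0.93), ([287.8, 253.4], 0.93), ([299.5, 352.4], 0.6)]
tip marker [([305.6, 268.2], 0.94), ([294.2, 357.2], 0.78), ([285.6, 254.3], 0.62), ([309.4, 321.3], 0.38)]
tip knob_grip []
tip camera_lens [([309.0, 215.6], 0.93)]
```

View pics/scene0.png

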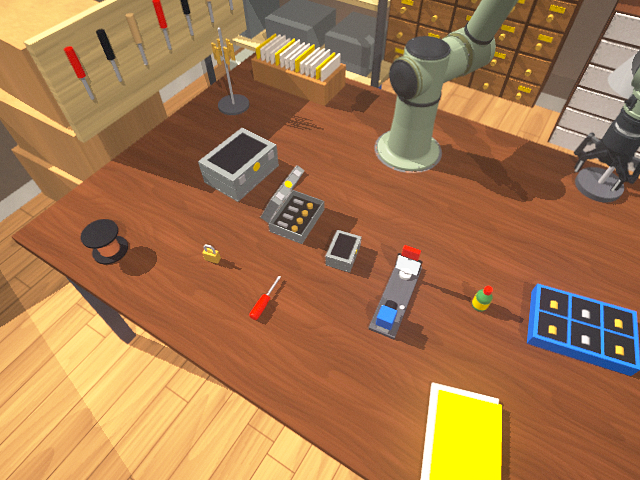

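View pics/side0.png

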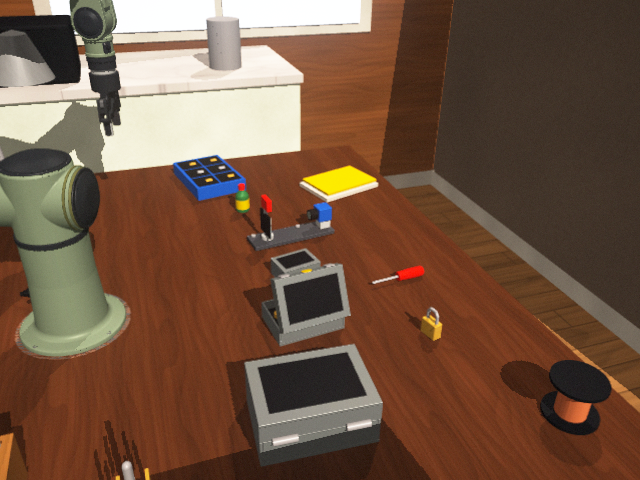

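Candidates for the lid are three grey cases. In scene pixels they are large (239,161), open with a yellow mark (280,192), and small (343,245). The open one is the middle-sized one. The mirror station is at (408,262), with the camera at (388,315). The padlock (213,254), driver (262,305) and oil bottle (482,298) are clear of the work. I'll check with a close crop and triangulate.

```bash
python3 - <<'E'
from h import *
np.set_printoptions(precision=3,suppress=True)
a=grab_frame("scene");b=grab_frame("side")
for n,p,q in [("hinge",(282,203),(312.5,322.1)),("edge",(284.5,177.9),(307.1,270.8)),("marker",(289.5,186.5),(305.6,268.2)),("lens",(390.3,301.3),(309,215.6)),("knob",(412,251.1),(267,204))]:
    X=tri(ray(a,p),ray(b,q));print(n,X,"reproj",np.round(proj(a,X),0),np.round(proj(b,X),0))
print("hinge z.04",onz(a,(282,203),.04),onz(b,(312.5,322.1),.04))
print("knob",onz(a,(412,251),.118),"lens",onz(a,(390.3,301.3),.055),onz(b,(309,215.6),.055))
for n,p,q in [("oil",(482,298),(241,201)),("padlock",(213,254),(430,324)),("driver",(262,305),(410,275))]: print(n,tri(ray(a,p),ray(b,q)))
# lower-half scene corners & outlines
c1=cv2.resize(a["img"][150:345,235:435],None,fx=4,fy=3.0*4/3,interpolation=cv2.INTER_CUBIC)
c2=cv2.resize(b["img"][180:345,235:365],None,fx=4,fy=4,interpolation=cv2.INTER_CUBIC)
save(cv2.resize(c1,(600,585)),"c1.png");save(cv2.resize(c2,(520,600)),"c2.png")
E
```

```text
hinge [ 0.473 -0.205  0.044] reproj [281. 204.] [311. 321.]
edge [ 0.47  -0.185  0.158] reproj [284. 178.] [307. 271.]
marker [ 0.478 -0.16   0.146] reproj [290. 186.] [306. 269.]
lens [0.609 0.225 0.058] reproj [390. 301.] [309. 215.]
knob [0.487 0.215 0.118] reproj [411. 252.] [266. 203.]
hinge z.04 [ 0.467 -0.206  0.04 ] [ 0.478 -0.203  0.04 ]
knob [0.483 0.217 0.118] lens [0.607 0.225 0.055] [0.612 0.231 0.055]
oil [0.461 0.419 0.034]
padlock [ 0.718 -0.269  0.027]
driver [ 0.772 -0.064  0.012]
```

View pics/c1.png

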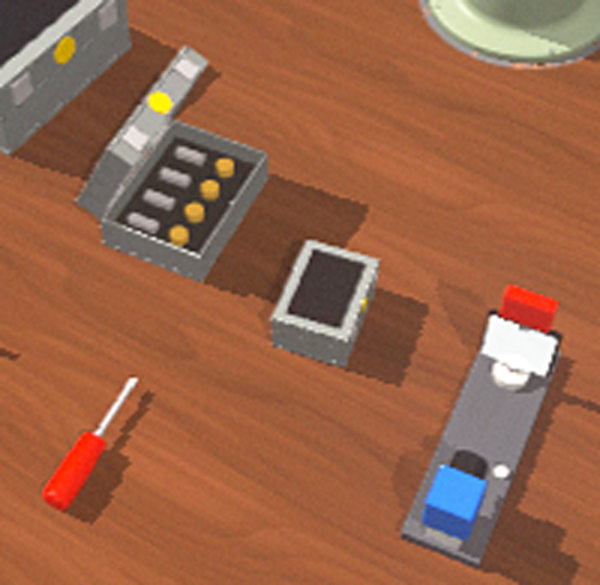

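View pics/c2.png

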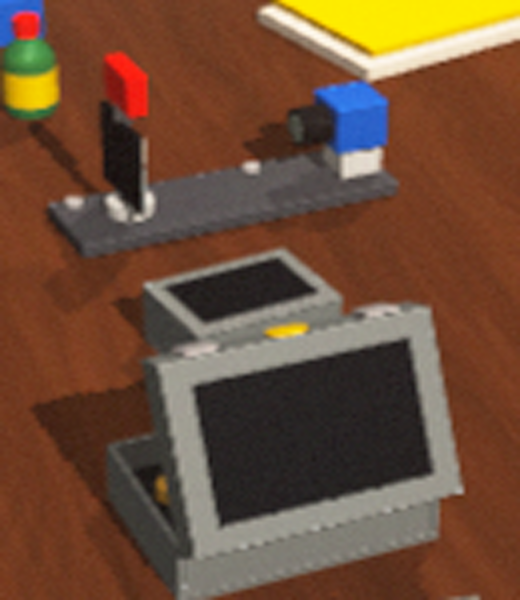

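The crops confirm it: the middle case is open with its free side toward +y and the yellow mark at crop (159,102). The red knob is at (528,307) with the glass facing the blue camera along +x. Next I close the lid, taking a wrist view of the mirror on the way.

```bash
cat >> h.py <<'E'
from scipy.spatial.transform import Rotation as R
def down(yaw):  # tool z down, tool x at yaw in world
    c,s=np.cos(yaw),np.sin(yaw); x=np.array([c,s,0]);z=np.array([0,0,-1.]);return R.from_matrix(np.c_[x,np.cross(z,x),z]).as_rotvec()
def wristT(f,s):
    T=np.eye(4);T[:3,:3]=R.from_rotvec(s["eef_rot"]).as_matrix();T[:3,3]=s["position"];return T@np.array(f["T_tool_cam"])
def best(p,yaw):
    c=[(abs(q[5]),y) for y in (yaw,yaw+np.pi) for q in [ik(p,down(y))] if q is not None]
    return min(c)[1]
E
python3 - <<'E'
from h import *
np.set_printoptions(precision=3,suppress=True)
a=grab_frame("scene")
P=[onz(a,p,.04) for p in [(324,201.7),(302.7,237.3)]]
print("free rim corners",P)
d=P[1]-P[0];yaw=np.arctan2(d[1],d[0]);print("yaw",yaw,"len",np.linalg.norm(d))
M=np.array([.484,.217])
y=best([M[0]-.03,M[1],.33],0);print(y)
movep([M[0]-.03,M[1],.33],down(y))
s=get_state();f=grab_frame("wrist");save(f["img"],"w1.png");T=wristT(f,s)
print(s["position"],T.round(3).tolist())
for n in ["knob_grip","camera_lens"]: print(n,[(np.round(k["centre"],1),round(k["score"],2),onz(f,k["centre"],.118 if n[0]=='k' else .055,T)) for k in tip_of("wrist",n)])
for n in ["knob_grip","camera_lens"]: print(n,np.round(proj(f,[.484,.217,.118] if n[0]=='k' else [.609,.226,.055],T)))
p=[.473,-.235,.27];y=best(p,yaw);print(y,ik(p,down(y)));movep(p,down(y))
s=get_state();f=grab_frame("wrist");save(f["img"],"w2.png");T=wristT(f,s)
for n in ["case_hinge","lid_edge","marker"]: print(n,[(np.round(k["centre"],1),round(k["score"],2)) for k in tip_of("wrist",n)])
print(get_state()["clock"])
E
```

```text
free rim corners [array([ 0.396, -0.1  ,  0.04 ]), array([ 0.543, -0.08 ,  0.04 ])]
yaw 0.13269558719276772 len 0.14869619727191813
3.141592653589793
[0.454 0.217 0.33 ] [[-1.0, -0.0, -0.0, 0.454], [-0.0, 0.952, 0.306, 0.138], [0.0, 0.306, -0.952, 0.472], [0.0, 0.0, 0.0, 1.0]]
knob_grip [(array([291.6, 207.5]), 0.62, array([0.484, 0.217, 0.118]))]
camera_lens [(array([189.2, 204.3]), 0.74, array([0.606, 0.227, 0.055]))]
knob_grip [291. 207.]
camera_lens [187. 203.]
0.13269558719276772 [-0.601  0.262 -0.18   1.128  0.     0.837]
case_hinge []
lid_edge [(array([332.7, 161.3]), 0.82), (array([529. , 261.9]), 0.69), (array([236.4, 317. ]), 0.56)]
marker [(array([336.4, 144.8]), 0.94), (array([240.7, 303.4]), 0.56)]
5.7333
```

View pics/w1.png

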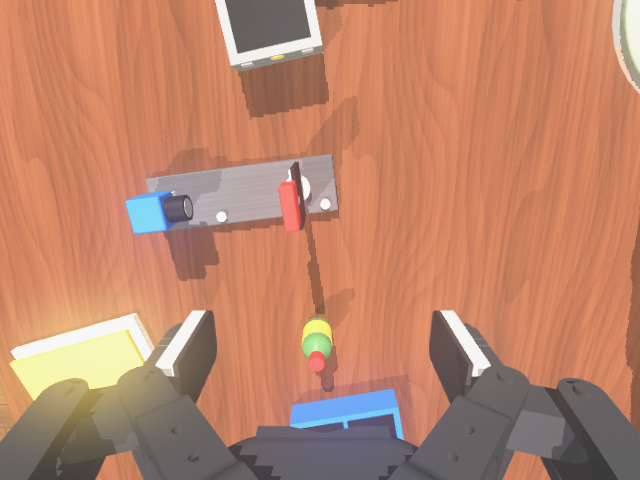

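View pics/w2.png

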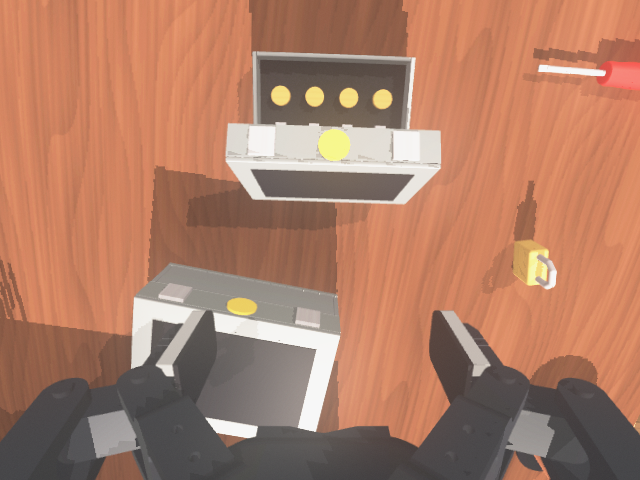

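w1 shows the knob at (291,207) and the lens at (188,205), which agree with the scene estimates. w2 shows the middle case square to the tool, with its mark at (334,145) and the lid leaning toward me. I'll fit the pose and close the lid.

```bash
cat > close.py <<'E'
from h import *
from scipy.optimize import least_squares
np.set_printoptions(precision=3,suppress=True)
a=grab_frame("scene");b=grab_frame("side");s=get_state();w=grab_frame("wrist");T=wristT(w,s)
def pt(v,ly,lz,lx=0,lid=True):
    hx,hy,yaw,th=v; c,sn=(np.cos(th),np.sin(th)) if lid else (1,0)
    y,z=ly*c-lz*sn, ly*sn+lz*c
    return np.array([hx+lx*np.cos(yaw)-y*np.sin(yaw),hy+lx*np.sin(yaw)+y*np.cos(yaw),.04+z])
obs=[(a,None,(289.5,186.5),(.112,.014,0,True)),(b,None,(305.6,268.2),(.112,.014,0,True)),(w,T,(334,145),(.112,.014,0,True)),
 (a,None,(324,201.7),(.11,0,-.075,False)),(a,None,(302.7,237.3),(.11,0,.075,False)),(w,T,(412,58),(.11,0,.075,False)),(w,T,(255,52),(.11,0,-.075,False)),
 (w,T,(228,158),(.11,.028,-.075,True)),(w,T,(439,162),(.11,.028,.075,True)),(b,None,(312.5,322),(0,0,0,False))]
def res(v): return np.concatenate([np.array(proj(f,pt(v,*g),t))-p for f,t,p,g in obs])
r=least_squares(res,[.48,-.202,.133,1.03],loss="soft_l1",f_scale=2);v=r.x
print(v,res(v).reshape(-1,2).round(1).tolist())
np.save("v.npy",v)
yaw=v[2];rot=down(yaw);off=np.array([-np.sin(yaw),np.cos(yaw),0])
def tcp(th,clear=0): return pt([*v[:3],th],.09,.028+clear)-.011*off*min(1,th/.3)
grab(20)
th=v[3]
p0=tcp(th,.035);print(p0)
move_l(p0+[0,0,.04],.2,rot);move_l(p0,.15)
f0=np.array(get_state()["contact_force"])
for t in [th,.8,.6,.4,.25,.12,.05]:
    move_l(tcp(t),.12);s=get_state();print(round(t,2),np.array(s["position"]),np.array(s["contact_force"])-f0)
print(move_l(tcp(0)+[0,0,-.008],.03,until_force=12))
s=get_state();print(s["clock"],s["position"],np.array(s["contact_force"])-f0)
sleep(.3)
up=np.array(s["position"])+[0,0,.1];move_l(up,.2)
g=grab_frame("side");save(cv2.resize(g["img"][180:345,235:400],None,fx=3.6,fy=3.6,interpolation=cv2.INTER_CUBIC),"s1.png")
grab_frame("scene")
for c in("scene","side"): print(c,[(np.round(k["centre"],1),round(k["score"],2)) for k in tip_of(c,"marker")])
E
python3 close.py
```

```text
[ 0.477 -0.206  0.108  1.103] [[-0.7, -2.5], [-0.4, 2.8], [0.7, -4.7], [-0.3, -1.8], [-1.6, -2.1], [3.5, -0.9], [-3.4, 0.4], [-2.4, 0.1], [3.2, 1.8], [-0.0, 1.0]]
[ 0.48  -0.232  0.149]
1.1 [ 0.477 -0.201  0.134] [-0.086 -0.47  -0.39 ]
0.8 [ 0.473 -0.174  0.124] [ 0.076 -1.341 -1.696]
0.6 [ 0.471 -0.158  0.114] [-0.729 -0.887 -0.752]
0.4 [ 0.47  -0.145  0.101] [ 0.988 -1.291 -0.464]
0.25 [ 0.469 -0.135  0.089] [ 0.16  -0.585  0.04 ]
0.12 [ 0.468 -0.125  0.079] [ 0.131 -1.282 -0.813]
0.05 [ 0.467 -0.12   0.072] [-0.322 -0.316 -0.946]
True
10.175 [ 0.468 -0.119  0.068] [-1.807 -0.36   8.754]
scene [(array([356. , 251.1]), 0.85), (array([253.4, 168.4]), 0.72), (array([311.1, 211.9]), 0.59)]
side [(array([295.7, 357.2]), 0.93), (array([291.3, 286.3]), 0.84), (array([288.8, 251. ]), 0.63)]
```

```bash
python3 - <<'E'
from h import *
np.set_printoptions(precision=3,suppress=True)
a=grab_frame("scene");b=grab_frame("side")
X=tri(ray(a,(311.1,211.9)),ray(b,(291.3,286.3)));print("marker",X,np.round(proj(a,X)),np.round(proj(b,X)))
v=np.load("v.npy");y=v[2];print("pred",v[0]-.112*np.sin(y),v[1]+.112*np.cos(y))
# mirror geometry refine: look straight down over the mirror/marker
p=[.47,.03,.40];yy=best(p,np.pi/2);movep(p,down(yy))
s=get_state();f=grab_frame("wrist");save(f["img"],"w3.png");T=wristT(f,s);print(T.round(3).tolist())
for n,z in [("marker",.054),("knob_grip",.118),("camera_lens",.055)]: print(n,[(np.round(k["centre"],1),round(k["score"],2),onz(f,k["centre"],z,T)) for k in tip_of("wrist",n)])
print(get_state()["clock"])
E
```

```text
marker [ 0.465 -0.099  0.064] [312. 211.] [292. 287.]
pred 0.4646434407582531 -0.09459951517994294
[[0.002, 0.953, 0.304, 0.392], [1.0, -0.001, -0.001, 0.029], [-0.0, 0.304, -0.953, 0.541], [0.0, 0.0, 0.0, 1.0]]
marker [(array([356. , 205.3]), 0.86, array([0.496, 0.073, 0.054])), (array([ 23.9, 140.8]), 0.67, array([ 0.408, -0.362,  0.054]))]
knob_grip [(array([483., 209.]), 0.82, array([0.487, 0.216, 0.118]))]
camera_lens [(array([465.8, 282.5]), 0.62, array([0.608, 0.233, 0.055]))]
12.6917
```

View pics/s1.png

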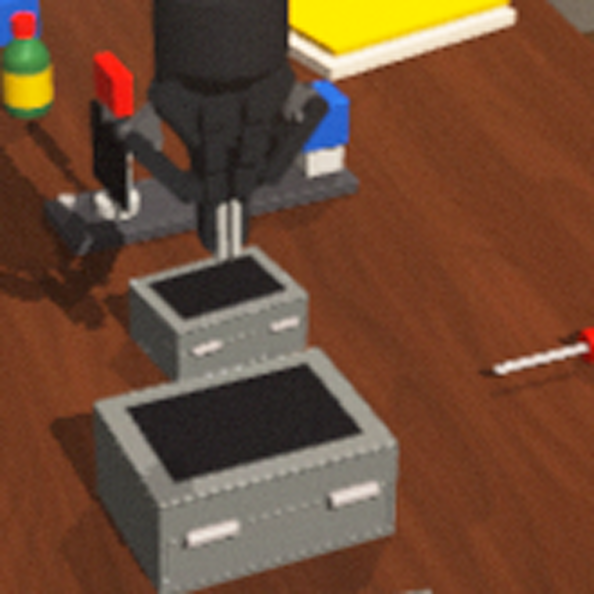

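View pics/w3.png

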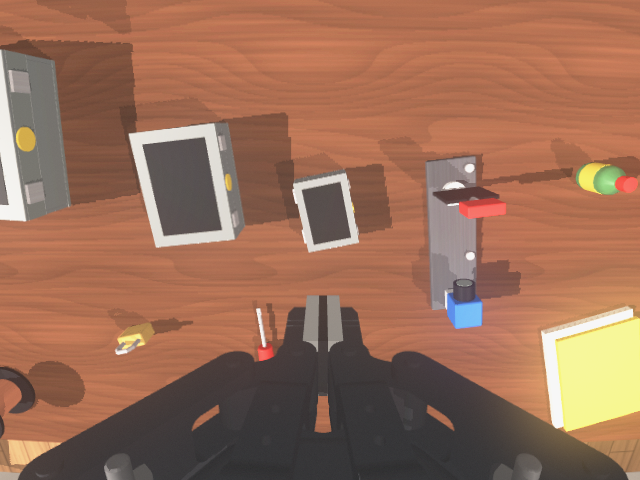

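Both pictures show the middle case shut: seam closed in s1, and its mark at (228,182) in w3. I'll compute the rail direction and target angle from the rail edges, then grasp the knob.

```bash
python3 - <<'E'
from h import *
np.set_printoptions(precision=3,suppress=True)
s=get_state();f=grab_frame("wrist");T3=wristT(f,s)
T1=np.array([[-1,0,0,.454],[0,.952,.306,.138],[0,.306,-.952,.472],[0,0,0,1]])
def ang(p,q,z,T): d=onz(f,q,z,T)-onz(f,p,z,T);return np.arctan2(d[1],d[0]),np.linalg.norm(d)
print("rail w3 left",ang((428,163),(433,309),.012,T3),"w1 far",ang((333,155),(148,180),.012,T1),"w1 near",ang((338,210),(153,232),.012,T1))
# red knob top face / wrist silhouettes
img=f["img"].astype(int);m=((img[...,0]>120)&(img[...,1]<60)&(img[...,2]<60));m[:, :420]=0;m[:180]=0;m[230:]=0;m[:,520:]=0
r=cv2.minAreaRect(np.argwhere(m)[:,::-1].astype(np.float32));b=cv2.boxPoints(r);print("knob box",b.tolist())
e=sorted([(np.linalg.norm(b[i]-b[(i+1)%4]),i) for i in range(4)])[-1][1]
p,q=b[e],b[(e+1)%4];print("knob y-dir",ang(p,q,.125,T3))
print("marker",onz(f,(228,182),.054,T3))
w1=cv2.cvtColor(cv2.imread("pics/w1.png"),cv2.COLOR_BGR2RGB).astype(int);m=(w1[...,0]>120)&(w1[...,1]<60)&(w1[...,2]<60);m[:150]=0;m[250:]=0;m[:,:250]=0;m[:,320:]=0
r=cv2.minAreaRect(np.argwhere(m)[:,::-1].astype(np.float32));b=cv2.boxPoints(r);print("w1 knob box",b.tolist())
e=sorted([(np.linalg.norm(b[i]-b[(i+1)%4]),i) for i in range(4)])[-1][1];print("w1 knob y-dir",ang(b[e],b[(e+1)%4],.125,T1))
E
```

```text
rail w3 left (np.float64(0.1185275626013528), np.float64(0.22952828017563437)) w1 far (np.float64(0.12681452122684495), np.float64(0.23155173888525746)) w1 near (np.float64(0.11941396763753252), np.float64(0.24104387173875885))
knob box [[0.0, 0.0], [0.0, 0.0], [0.0, 0.0], [0.0, 0.0]]
knob y-dir (np.float64(0.0), np.float64(0.0))
marker [ 0.464 -0.095  0.054]
w1 knob box [[0.0, 0.0], [0.0, 0.0], [0.0, 0.0], [0.0, 0.0]]
w1 knob y-dir (np.float64(0.0), np.float64(0.0))
```

```bash
python3 - <<'E'
from h import *
np.set_printoptions(precision=3,suppress=True)
M=np.array([.485,.217]);mk=np.array([.4645,-.095]);L=.113
d=mk-M;phi=np.arctan2(d[1],d[0]);th=(L-phi)/2;print("phi",phi,"theta",th)
p=np.r_[M,.101]
opts=[]
for k in(0,np.pi,-np.pi):
    q=[ik(p,down(L+k)),ik(p,down(L+k-th))]
    if None not in [x if x is None else 1 for x in q]: opts.append((max(abs(q[0][5]),abs(q[1][5])),k,q)); print(k,q)
k=min(opts,key=lambda o:o[0])[1]
let_go()
movep(np.r_[M,.24],down(L+k));move_l(p,.12)
print(get_state()["contact_force"]);grab(40)
s=get_state();print(s["finger_gap"],s["contact_force"],s["position"],s["q"])
for t in np.linspace(0,th,5)[1:]:
    q=ik(p,down(L+k-t));print(q,ik(p,down(L+k-t))[5]);set_joints(q)
sleep(.3);s=get_state();print(s["clock"],s["position"],R.from_rotvec(s["eef_rot"]).as_matrix()[:,0],s["contact_force"],s["wrist_torque"],s["finger_gap"])
for c in("scene","side"):
    g=grab_frame(c);x=(330,190) if c=="scene" else (200,150)
    if c=="scene": save(cv2.resize(g["img"][180:340,260:460],None,fx=3.5,fy=3.5,interpolation=cv2.INTER_CUBIC),"f1.png")
    else: save(cv2.resize(g["img"][170:350,220:380],None,fx=3.3,fy=3.3,interpolation=cv2.INTER_CUBIC),"f2.png")
f=grab_frame("wrist");save(f["img"],"f3.png")
E
```

```text
phi -1.6364071458998903 theta 0.8747035729499452
0 [array([ 0.282,  0.418, -0.422,  0.731,  0.   ,  1.74 ]), array([ 0.282,  0.418, -0.422,  0.731,  0.   ,  2.614])]
3.141592653589793 [array([ 0.282,  0.418, -0.422,  0.731,  0.   , -1.402]), array([ 0.282,  0.418, -0.422,  0.731,  0.   , -0.527])]
-3.141592653589793 [array([ 0.282,  0.418, -0.422,  0.731,  0.   , -1.402]), array([ 0.282,  0.418, -0.422,  0.731,  0.   , -0.527])]
[-0.378 -0.998 -0.252]
0.15738303894828468 [1.144 0.342 0.702] [0.485 0.217 0.101] [ 0.282  0.418 -0.422  0.73  -0.    -1.402]
[ 0.282  0.418 -0.422  0.731  0.    -1.183] -1.1833784435373427
[ 0.282  0.418 -0.422  0.731  0.    -0.965] -0.9647025502998563
[ 0.282  0.418 -0.422  0.731 -0.    -0.746] -0.7460266570623699
[ 0.282  0.418 -0.422  0.731  0.    -0.527] -0.5273507638248844
18.275 [0.486 0.217 0.101] [-0.726  0.688 -0.002] [ 5.221 -1.404 -1.275] [-0.161 -0.935  0.048] 0.1580552986447044
```

View pics/f3.png

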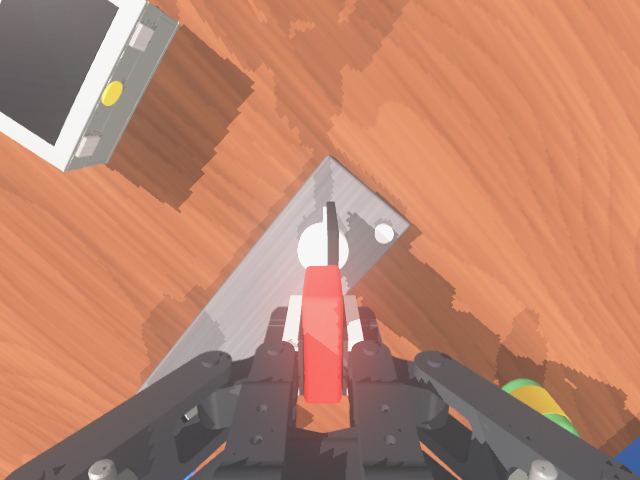

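View pics/f1.png

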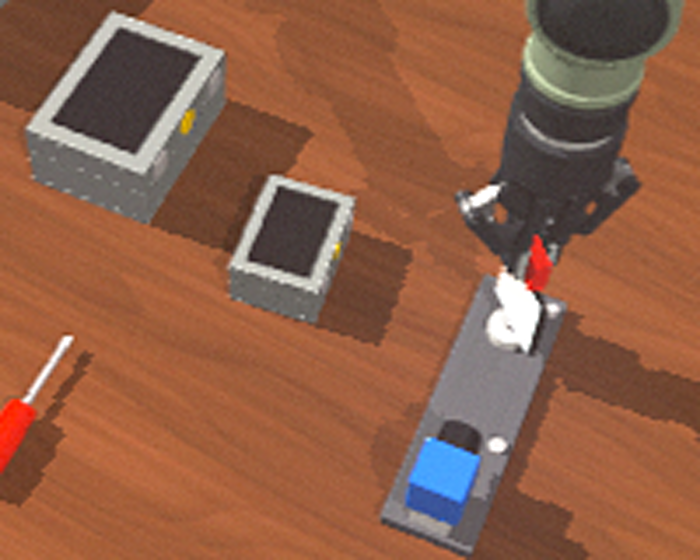

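The knob sits square between the pads, filling (303..343, 265..402) in f3, and the middle case is shut. As a last check I'll take the rail angle and the mark at (112,93) from this same view.

```bash
python3 - <<'E'
from h import *
np.set_printoptions(precision=4,suppress=True)
s=get_state();f=grab_frame("wrist");T=wristT(f,s)
A=onz(f,(330,156),.012,T);B=onz(f,(140,392),.012,T);C=onz(f,(410,225),.012,T)
L1=np.arctan2(*(B-A)[1::-1]);L2=np.arctan2(*(C-A)[1::-1])-np.pi/2
mk=onz(f,(112,93),.054,T);x=R.from_rotvec(s["eef_rot"]).as_matrix()[:,0];g=np.arctan2(-x[1],-x[0]) 
print("rail",L1,L2,np.linalg.norm(C-A),"mark",mk,"facing",g)
M=np.array(s["position"][:2])
for L in(.09,.113,.125,L1):
  for m in (mk[:2],np.array([.4645,-.095])):
    u=2*g-L;d=m-M;print(L,"lateral mm",1000*(-np.sin(u)*d[0]+np.cos(u)*d[1]))
print(s["clock"],s["finger_gap"],s["joint_velocities"])
E
```

```text
rail 0.12413754718119964 0.11427985038565125 0.06747278212168087 mark [0.4961 0.0785 0.054 ] facing -0.7583026667534768
0.09 lateral mm 14.871687048845098
0.09 lateral mm -10.490088934984618
0.113 lateral mm 18.038470869846147
0.113 lateral mm -3.303907018006133
0.125 lateral mm 19.68702381779041
0.125 lateral mm 0.4463397072703018
0.12413754718119964 lateral mm 19.568632281561705
0.12413754718119964 lateral mm 0.17680117718057303
18.425 0.15749783694151354 [ 0.0007 -0.0007 -0.0017  0.0002 -0.0005  0.0006]
```

```bash
python3 - <<'E'
from h import *
from scipy.optimize import least_squares
b=grab_frame("side");v=np.load("v.npy")
ob=[((-.075,.11),(261.4,291.9)),((.075,.11),(323.3,277.2)),((.075,0),(345.3,302.5)),((-.075,0),(279.4,318.3))]
def pr(u):
    hx,hy,yaw,th=u;o=[]
    for (lx,ly),p in ob:
        y=ly*np.cos(th)-.028*np.sin(th);z=.04+ly*np.sin(th)+.028*np.cos(th)
        o.append(np.array(proj(b,[hx+lx*np.cos(yaw)-y*np.sin(yaw),hy+lx*np.sin(yaw)+y*np.cos(yaw),z]))-p)
    return np.array(o)
for t in(0,.05,.1):
    r=least_squares(lambda u:pr([*u,t]).ravel(),v[:3]);print(t,r.x.round(4),"cost",r.cost.round(2),pr([*r.x,t]).round(1).tolist())
E
```

```text
0 [ 0.4791 -0.2025  0.0944] cost 2.57 [[-0.4, -0.8], [0.4, -1.2], [0.3, -0.1], [-0.3, 1.6]]
0.05 [ 0.4783 -0.2042  0.1005] cost 9.01 [[-0.7, -1.8], [0.3, -2.4], [0.4, 0.7], [-0.1, 2.7]]
0.1 [ 0.4775 -0.2057  0.1072] cost 19.64 [[-0.9, -2.8], [0.2, -3.7], [0.5, 1.5], [0.1, 3.8]]
```

The fit prefers the lid fully shut (0 rad), and the arm and mirror are still. Handing in.

```bash
python3 -c "
from cell import *
sign_off();print(get_state()['clock'])"
```

```text
the job is handed in; nothing more can be done
the job is handed in; nothing more can be done
```

I shut the middle-sized case and turned the mirror about 0.87 rad by its red knob. I handed in at about 18.5 s with the knob still held (grip set to 40 N).

- **Case:** I pushed the lid down until it stopped hard, with the fingertips at 68 mm, which is the shut height. A fit to the lid's corners in a side view taken after closing, with its lower half showing no gap, matched 0 rad better than 0.05 or 0.1 rad. An earlier rough two-camera estimate put the mark 10 mm too high, which disagreed. I put that down to pixel noise.
- **Mirror:** The line of sight is estimated to pass within about 3 mm of the mark using the measured rail direction. It comes to about 10 mm at worst with the least favourable estimate of that direction, against the 25 mm limit. This is calculated from the gripper's angle, because the mirror's reflection itself cannot be seen.
- **Wrong reading:** In that last check, one mark position I read from the wrist view was the small look-alike case's mark. I discarded that reading and used the earlier one for the right case.
- **At hand-in:** The knob sat square between the fingers and the joints were still. I did not touch the padlock, oil bottle or screwdriver, but I did not measure their positions again.

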